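# Make up two mould repair kits in bay trays

## Task

Make up the two mould repair kits from the stock on the bench. Into the three-bay tray go the tall support pillar, the guide bush and the interlock block, with the tall pillar in the middle bay; into the two-bay tray go the guide pin and the short support pillar. One part to a bay, each standing the same way up as it stands now, flat on the bay's floor; do not knock any of the five over, and let go of everything at the end.

Things in the scene. Friction and masses are not known exactly. Their poses are not given: they have to be found in the camera images.
- tray_three: Blue plastic tray, fixed, with three open bays in a row along its y axis; 226 mm (y) by 68 mm (x) outside. Each bay 70 mm (y) by 60 mm (x) inside. Floor top 4 mm, wall and divider tops 12 mm above the bench; walls 4 mm thick. Origin: centre of its underside, at bench height; bay centres at y = -74, 0 and +74 mm, x = 0; z up. Turned up to 17 degrees either way.
- tray_two: Blue plastic tray, fixed, with two open bays in a row along its y axis; 152 mm (y) by 68 mm (x) outside. Each bay 70 mm (y) by 60 mm (x) inside. Floor top 4 mm, wall and divider tops 12 mm above the bench; walls 4 mm thick. Origin: centre of its underside, at bench height; bay centres at y = -37 and +37 mm, x = 0 (the origin lies under the divider); z up. Turned up to 17 degrees either way.
- tall_pillar: Tall support pillar: plain bright steel cylinder, 36 mm diameter, 75 mm tall, small dark tapped hole in the middle of its top, about 0.6 kg. Loose, stands upright on the bench. Origin: centre of its underside; z up along its axis.
- short_pillar: Short support pillar: the same plain steel cylinder, 36 mm diameter, but only 45 mm tall, about 0.35 kg. Loose, stands upright on the bench. Origin: centre of its underside; z up along its axis.
- guide_pin: Mould guide pin: slender steel shaft, 22 mm diameter, two dark oil grooves near its top, standing on its own head, a flange 34 mm in diameter and 8 mm thick at the bottom; 90 mm tall in all, about 0.3 kg. Loose, stands upright on the bench. Origin: centre of its underside; z up along its axis.
- bush: Guide bush: steel sleeve open from end to end, outside diameter 32 mm, bore about 22 mm, with a flange 40 mm in diameter and 8 mm thick at its foot; 50 mm tall in all, about 0.2 kg. Loose, stands upright on the bench. Origin: centre of its underside; z up along its axis.
- block: Interlock block: steel, an upturned T seen along its y axis. Foot 44 mm (x) by 32 mm (y), 28 mm high; in its middle a tongue 20 mm (x) by 32 mm (y) rising to 52 mm in all; a dark screw hole on each shoulder; about 0.4 kg. Grip across y (32 mm, foot and tongue flush) or the tongue across x. Loose, stands upright on the bench. Origin: centre of its underside; z up along its axis.
Not all that is in view belongs to the job. Leave any purple look-alike of the guide_pin alone.

How it is judged:
By the outcome, as a careful person would: the job done as asked, in the order asked, and still so for the second after the job is handed in, with the robot touching nothing.
It also fails if it takes over 128 s, if anything falls off the work surface, if the arm or the gripper's body presses on something with over 40 N, if the wrist force passes 120 N, or if a joint passes its speed limit or range.

## Robot

A 6-joint arm with a two-finger parallel gripper is mounted at the origin on the work surface. World frame = base frame: x ahead of the robot, y to its left, z up, the work surface at z = 0. Lengths are in m, angles in rad, forces in N, time in s.
With the tool pointing down it reaches from about 0.35 to 0.875 m from the base axis. Payload 15.5 kg.
Tool frame: the origin (TCP) lies at the very end of the fingers, on their centre line; the grasp point (between the pads) lies 19 mm behind it (r.grasp_offset is the distance from the TCP to the grasp point, in m); z points along the fingers, y is the direction in which the jaws open and shut (so a half turn about z gives the same grasp; the last joint's range is limited). The gripper opens to 85 mm and grips with 20 to 120 N. Pads are 22 mm wide; open, the fingers measure 114 mm over their backs; the gripper's body (76 mm by 85 mm) begins 54 mm behind the grasp point. The pads swing forward as they close: fully open they stand 13 mm farther back than shut.
Start: joints at [1.107, 0.494, 1.345, -0, 1.302, -0.096], TCP at [0.225, 0.583, 0.231] pointing down, gripper open.
Joint ranges: [-2.91, 2.91], [-0.82, 2.16], [0.22, 2.67], [-1.22, 4.37], [0.12, 2.79], [-3.08, 3.08]. Speed limits (rad/s): [1.89, 1.89, 2.57, 3.01, 3.01, 3.01].

## Interface

Orientations are given as [roll, pitch, yaw] about the fixed x, y, z axes, in that order (R = Rz(yaw) Ry(pitch) Rx(roll)).
In Python, from cell import r gives the robot as it stands. Calls block until the motion is done:
- r.move_ptp(position, orientation): joint-space move of the TCP to a pose.
- r.servo_line(position, feed=0.15, orientation=None): straight line of the TCP; orientation=None keeps the orientation; feed is the mean speed in m/s.
- r.move_joints(angles): joint-space move.
- r.move_gripper(opening): finger opening in m; the grip force is fixed at half the most; returns when the fingers have stopped.
- r.pause(seconds).
- r.ik(position, orientation): joint angles nearest the present ones, or None.
- r.get_state(): the state.
- r.get_image(name): name is "scene" or "top" or "wrist"; returns a dict with "pixels" (480x640x3 uint8, red, green, blue), "mtx" (3x3 intrinsics, pixels), "distortion" ([k1, k2, p1, p2, k3] as OpenCV has them; the pictures are not rectified), "cam_to_world" (4x4, takes a point from camera to world coordinates). Camera axes: x right, y down, z forward; pixel columns grow to the right and rows downward; lengths in m; the calibration is good to about 2 mm. A picture is of the moment at which its call begins. There is no depth.
A pose or a line that the arm cannot do raises r.Unreachable and nothing moves.
- r.hand_in(): hands the job in, once; it reports no verdict.
The state is a dict: "clock": time; "joints": joint angles; "qvel": joint speeds; "tau": joint torques, N m; "ee_pos": TCP position; "orientation": TCP orientation; "wrist_force": force on the tool from outside, world axes, zero at the start; "ft_torque": the same for the moment, N m; "opening": finger opening in m.
Only numpy, scipy, OpenCV 4.12 (cv2) and the standard library are available. Lean on these libraries where they do the work, as an engineer would, in place of code of your own. Each camera call takes 0.05 s, during which the arm holds its last target.

## Working session

There is one attempt and no reset: what is moved stays moved. The work goes in short steps, each a Python script; the robot and the scene stay as the last script left them, time stands still between calls to the robot, and variables do not carry over. Pictures are saved under pics/ and viewed, and the job is handed in when it is done.

```bash
ls; mkdir -p pics; python3 - <<'E'
from cell import r
import cv2
for n in ["scene","top","wrist"]:
    im=r.get_image(n); cv2.imwrite(f"pics/{n}0.png",im["pixels"][:,:,::-1]); print(n,im["mtx"].tolist(),im["distortion"],im["cam_to_world"].round(4).tolist() if hasattr(im["cam_to_world"],'round') else im["cam_to_world"])
s=r.get_state();print(s,r.grasp_offset)
E
```

```text
pics
scene [[525.028968019973, 0.0, 323.3341483941179], [0.0, 525.028968019973, 237.82235178910162], [0.0, 0.0, 1.0]] [0.02738524 0.         0.         0.         0.        ] [[0.202, 0.5869, -0.7841, 1.2168], [0.9794, -0.121, 0.1618, -0.1513], [0.0001, -0.8006, -0.5992, 0.5726], [0.0, 0.0, 0.0, 1.0]]
top [[443.49589739223154, 0.0, 320.60772388951835], [0.0, 443.49589739223154, 244.06881442688325], [0.0, 0.0, 1.0]] [-0.09768051  0.          0.          0.          0.        ] [[0.0284, -0.9844, 0.1737, 0.386], [-0.9994, -0.0315, -0.0151, 0.0111], [0.0203, -0.1731, -0.9847, 0.9066], [0.0, 0.0, 0.0, 1.0]]
wrist [[337.3386898803102, 0.0, 319.4311024434181], [0.0, 337.3386898803102, 236.50258489207192], [0.0, 0.0, 1.0]] [-0.03624547  0.          0.          0.          0.        ] [[0.36, 0.89, 0.2799, 0.1526], [0.9329, -0.343, -0.1093, 0.6109], [-0.0012, 0.3005, -0.9538, 0.3727], [0.0, 0.0, 0.0, 1.0]]
{'clock': 0.15, 'joints': array([ 1.10648062e+00,  4.94099053e-01,  1.34598128e+00,  2.47021549e-05,
        1.30247546e+00, -9.55123417e-02]), 'qvel': array([ 0.00080987, -0.00263811, -0.001069  , -0.00246646, -0.00099458,
        0.00061944]), 'tau': array([ 9.99918375e-04, -8.82533169e+01, -3.84056640e+01, -3.42688136e-04,
        7.18798052e-03, -9.72789644e-05]), 'ee_pos': array([0.22518903, 0.58273649, 0.23080333]), 'orientation': array([-3.14063618e+00, -1.15555137e-04,  2.77278267e+00]), 'wrist_force': array([ 0.63592339,  0.06778185, -0.56173534]), 'ft_torque': array([ 0.02387632, -0.03281238, -0.02897807]), 'opening': 0.08556327212080014} 0.0187
```

View pics/scene0.png

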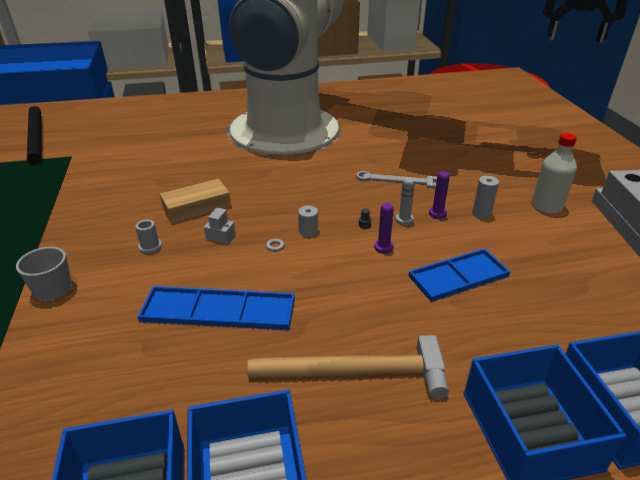

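View pics/top0.png

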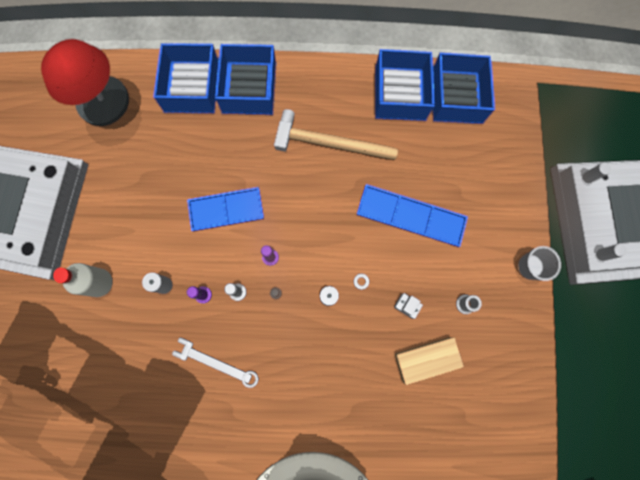

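View pics/wrist0.png

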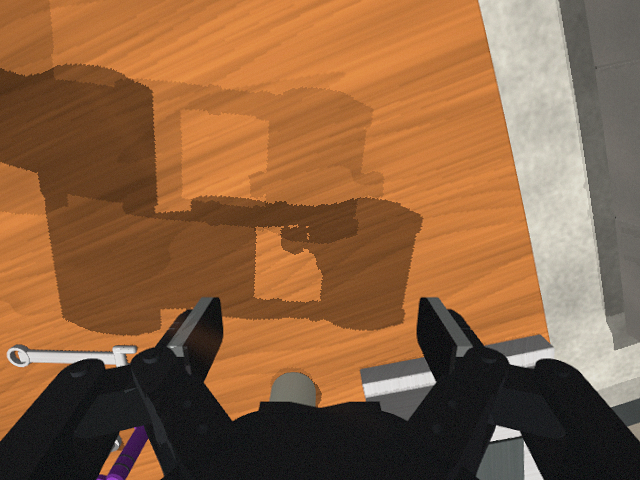

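```bash
python3 - <<'E'
import cv2
t=cv2.imread("pics/top0.png")
c=cv2.resize(t[240:330,130:330],None,fx=4,fy=4,interpolation=cv2.INTER_CUBIC); cv2.imwrite("pics/tA.png",c)
c=cv2.resize(t[175:330,300:490],None,fx=4,fy=3.8,interpolation=cv2.INTER_CUBIC)[:600]; cv2.imwrite("pics/tB.png",c)
c=cv2.resize(t[180:240,180:280],None,fx=6,fy=6,interpolation=cv2.INTER_CUBIC); cv2.imwrite("pics/tC.png",c)
s=cv2.imread("pics/scene0.png")
c=cv2.resize(s[160:330,130:330],None,fx=4,fy=3.5,interpolation=cv2.INTER_CUBIC); cv2.imwrite("pics/sA.png",c)
c=cv2.resize(s[160:310,330:520],None,fx=4,fy=4,interpolation=cv2.INTER_CUBIC); cv2.imwrite("pics/sB.png",c)
E
```

```text
(no output)
```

View pics/tA.png

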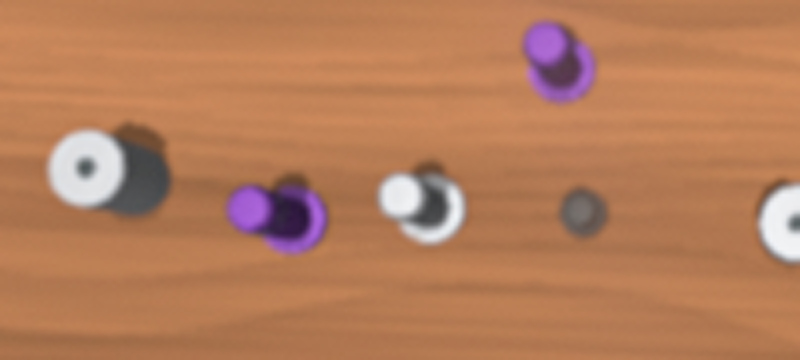

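View pics/tB.png

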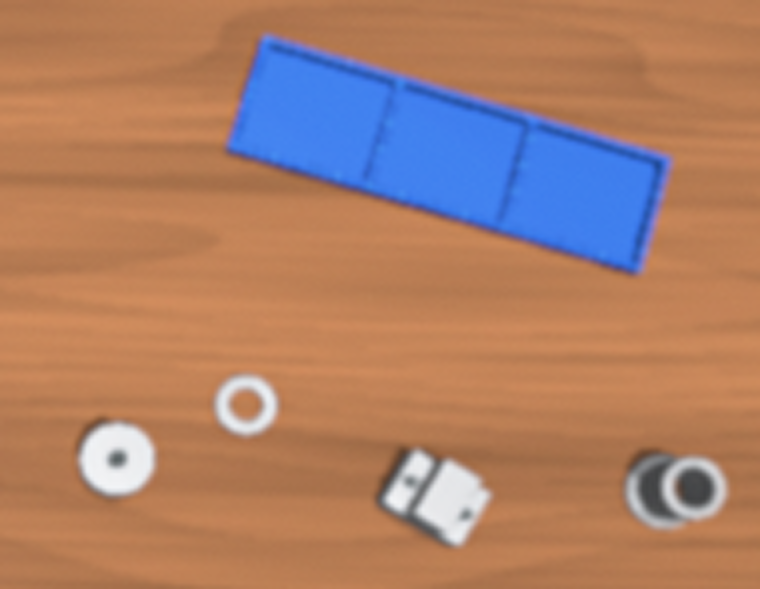

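View pics/tC.png

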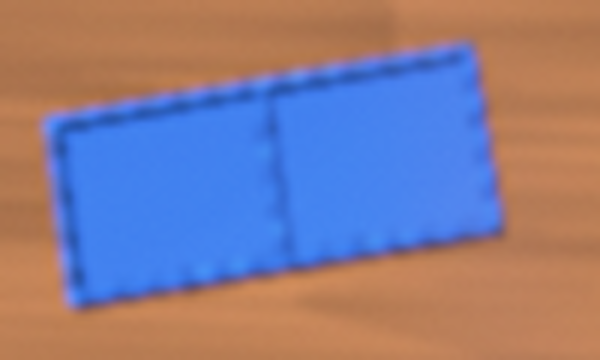

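View pics/sA.png

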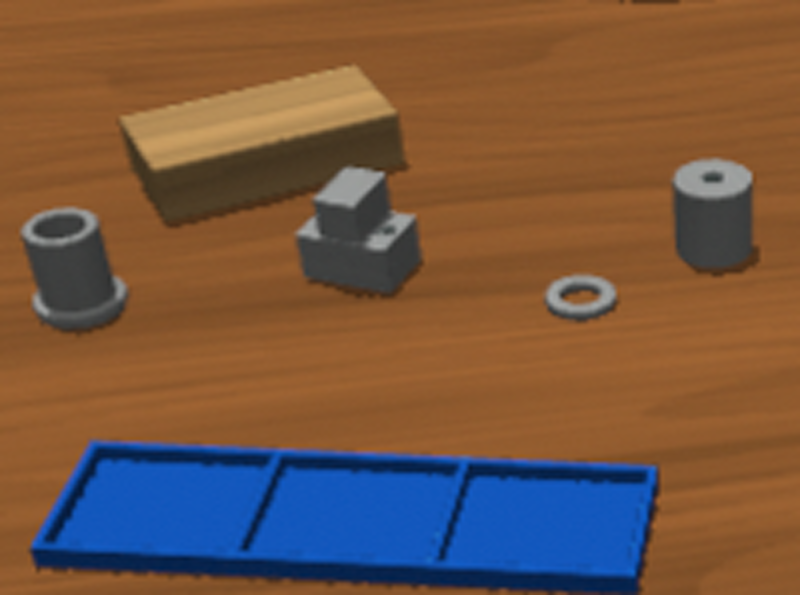

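View pics/sB.png

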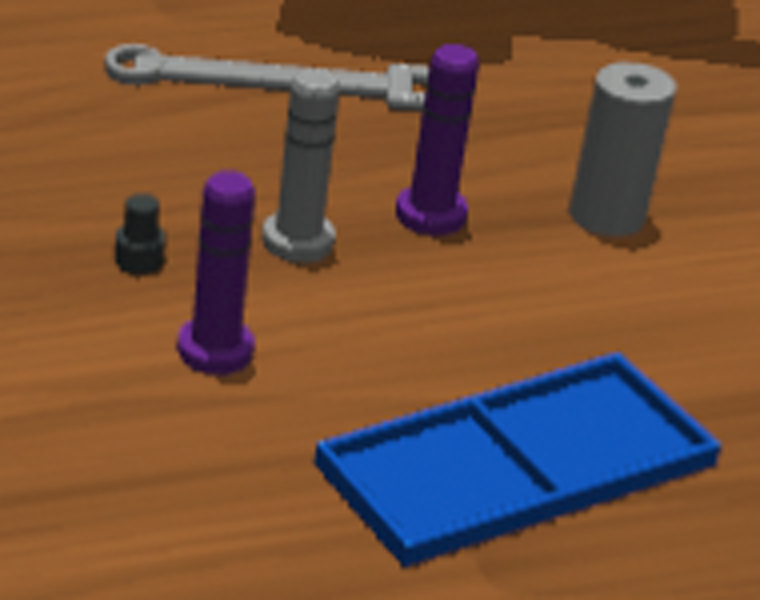

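```bash
cat > h.py <<'E'
import numpy as np, cv2
def bp(im,px,z):
    K=np.array(im["mtx"]);d=np.array(im["distortion"]);T=np.array(im["cam_to_world"])
    p=cv2.undistortPoints(np.array(px,float).reshape(-1,1,2),K,d).reshape(-1,2)
    dirs=np.c_[p,np.ones(len(p))]@T[:3,:3].T
    s=(z-T[2,3])/dirs[:,2]
    return (T[:3,3]+s[:,None]*dirs)[:,:2]
def trays(im,name,save=None):
    hsv=cv2.cvtColor(im["pixels"],cv2.COLOR_RGB2HSV)
    m=cv2.inRange(hsv,(105,150,90),(120,255,255))
    cs,_=cv2.findContours(m,cv2.RETR_EXTERNAL,cv2.CHAIN_APPROX_NONE)
    out=[]
    for c in cs:
        if cv2.contourArea(c)<800: continue
        w=bp(im,c[:,0,:],0.012).astype(np.float32)
        (cx,cy),(a,b),ang=cv2.minAreaRect(w)
        if a>b: ang-=90   # make b long
        out.append((c[:,0].mean(0).round().tolist(),round(cx,4),round(cy,4),sorted([round(a,4),round(b,4)]),round(ang,2)))
    return out
E
python3 - <<'E'
from cell import r
from h import *
t=r.get_image("top");s=r.get_image("scene")
for n,im in(("top",t),("scene",s)):
    for o in trays(im,n): print(n,o)
z={"tall":.075,"pin":.09,"short":.045,"bush":.05,"block":.028}
T={"tall":(151.4,281.6),"pin":(229.9,288.6),"short":(328.9,295.1),"bush":(472.9,303.0),"pu1":(192.6,291.9),"pu2":(266.1,250.6)}
S={"tall":(488.4,180.1),"pin":(408.6,179.6),"short":(307.6,210.5),"bush":(144.9,224.2)}
for k in T: print(k,bp(t,[T[k]],z.get(k,.09)).round(4), bp(s,[S[k]],z[k]).round(4) if k in S else '')
print("pinbase",bp(t,[(237.4,291.6)],.008))
h=np.array([(410,482),(466,514)])/np.array([4,3.8])+np.array([300,175])-.37
w=bp(t,h,.028);print("block holes",w,w.mean(0),np.degrees(np.arctan2(*(w[1]-w[0])[::-1])))
print("tongue top",bp(t,[(448/4+300,496/3.8+175)],.052),bp(s,[(217.1,213)],.052))
E
```

```text
top ([225.0, 209.0], 0.6122, 0.1984, [0.0662, 0.1484], 12.12)
top ([412.0, 215.0], 0.6113, -0.1917, [0.0667, 0.2231], -16.04)
top ([463.0, 88.0], 0.9138, -0.3134, [0.1373, 0.1699], 89.68)
top ([404.0, 84.0], 0.9133, -0.1823, [0.1322, 0.1703], 89.54)
top ([245.0, 79.0], 0.9134, 0.1791, [0.1287, 0.1699], -89.27)
top ([186.0, 78.0], 0.9145, 0.31, [0.1348, 0.1689], -88.97)
scene ([250.0, 448.0], 0.8765, -0.1682, [0.0677, 0.103], -0.95)
scene ([120.0, 443.0], 0.8372, -0.3168, [0.0905, 0.1277], -0.11)
scene ([547.0, 401.0], 0.8642, 0.2068, [0.1291, 0.1446], -89.79)
scene ([218.0, 306.0], 0.6167, -0.1914, [0.0687, 0.2254], -16.05)
scene ([459.0, 272.0], 0.6174, 0.1999, [0.0683, 0.1518], 12.15)
scene ([47.0, 58.0], -0.6467, -0.6898, [0.261, 0.31], 0.33)
tall [[0.4505 0.3161]] [[0.453  0.3177]]
pin [[0.4416 0.163 ]] [[0.4451 0.1645]]
short [[ 0.4382 -0.021 ]] [[ 0.4403 -0.02  ]]
bush [[ 0.4296 -0.3032]] [[ 0.433 -0.302]]
pu1 [[0.4331 0.2317]] 
pu2 [[0.5144 0.0998]] 
pinbase [[0.4416295  0.16266962]]
block holes [[ 0.43055442 -0.16735729]
 [ 0.41459707 -0.19543704]] [ 0.42257574 -0.18139717] -119.60899666355967
tongue top [[ 0.42200998 -0.18174508]] [[ 0.42622665 -0.17951596]]
```

```bash
cat >> h.py <<'E'
from cell import r
D=np.pi
P={"tall":(.4517,.3169),"pin":(.4433,.1637),"short":(.4392,-.0205),"bush":(.4313,-.3026),"block":(.424,-.181)}
REL={"tall":.022,"pin":.028,"short":.014,"bush":.014,"block":.014}
OP={"tall":.062,"pin":.05,"short":.062,"bush":.06,"block":.06}
def bay(t,k):
    c,th=((np.array([.6135,-.1915]),-16.05) if t==3 else (np.array([.614,.199]),12.1))
    th=np.radians(th); return c+k*np.array([-np.sin(th),np.cos(th)])
def ori(jaw): return [D,0,np.radians(jaw+90)]
def hover(n,jaw,z=.22):
    r.move_gripper(OP[n]); x,y=P[n]; r.move_ptp([x,y,z],ori(jaw))
def st(tag):
    s=r.get_state(); print(tag,round(s["clock"],1),"pos",s["ee_pos"].round(4),"op",round(s["opening"],4),"F",s["wrist_force"].round(1)); return s
def pick(n):
    x,y=P[n]; o=r.get_state()["orientation"]
    r.servo_line([x,y,REL[n]+.06],.2); r.servo_line([x,y,REL[n]],.06); st("down")
    r.move_gripper(.0); s=st("gripped")
    r.servo_line([x,y,.24],.2); s=st("lifted"); return s
def place(n,xy,jaw):
    x,y=xy; z=REL[n]+.004
    r.move_ptp([x,y,.24],ori(jaw)); r.servo_line([x,y,z+.03],.2); r.servo_line([x,y,z+.004],.05)
    r.pause(.2); f0=r.get_state()["wrist_force"][2]
    for k in range(12):
        r.servo_line([x,y,z+.0035-.0005*k],.02); s=r.get_state()
        if abs(s["wrist_force"][2]-f0)>4: break
    s=st("touch k=%d f0=%.1f"%(k,f0))
    r.move_gripper(min(.085,s["opening"]+.022)); st("open")
    r.servo_line([x,y,z+.06],.1); r.servo_line([x,y,.24],.25); st("up")
E
python3 - <<'E'
from h import *
hover("short",12.1); st("hover")
im=r.get_image("wrist"); cv2.imwrite("pics/w1.png",im["pixels"][:,:,::-1])
T=np.array(im["cam_to_world"])
p=np.array([[*P["short"],.045],[*P["short"],0]]);Ti=np.linalg.inv(T)
q,_=cv2.projectPoints(p,cv2.Rodrigues(Ti[:3,:3])[0],Ti[:3,3],np.array(im["mtx"]),np.array(im["distortion"]));print(q.reshape(-1,2))
E
```

```text
hover 2.9 pos [ 0.4394 -0.02    0.22  ] op 0.062 F [ 0.5 -0.9  0.9]
[[319.92340828 214.66083761]
 [319.85755151 204.83060598]]
```

View pics/w1.png

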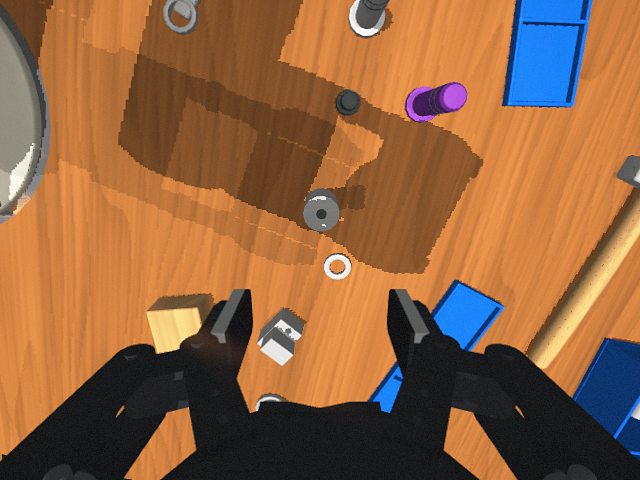

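The wrist view shows the short pillar's hole at about (321,213). The prediction was (320,215), so it agrees within about 1 mm. Next is the first pick and place.

```bash
python3 - <<'E'
from h import *
pick("short")
im=r.get_image("wrist"); cv2.imwrite("pics/w2.png",im["pixels"][:,:,::-1])
E
```

```text
down 5.0 pos [ 0.4394 -0.0205  0.0143] op 0.0617 F [-0.1  0.5  1. ]
gripped 5.4 pos [ 0.4396 -0.0206  0.0145] op 0.0347 F [-0.2  0.2 12.5]
lifted 6.6 pos [ 0.4386 -0.0204  0.2391] op 0.0346 F [-0.  -0.4 -3.9]
```

View pics/w2.png

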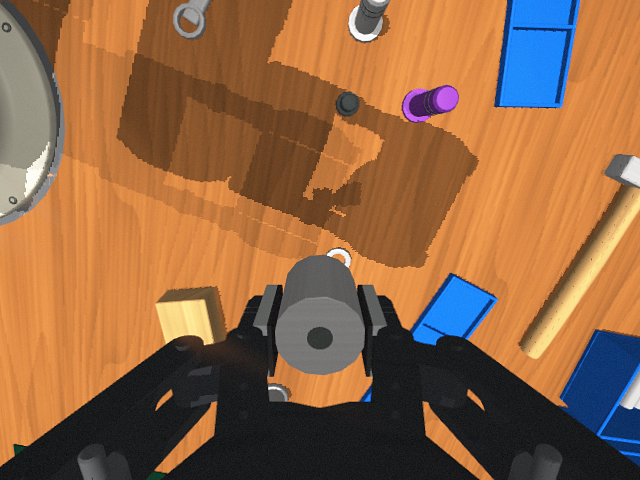

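The short pillar is held upright and centred between the pads, with its hole at (319,337). Placing it.

```bash
python3 - <<'E'
from h import *
place("short",bay(2,-.037),12.1)
im=r.get_image("wrist"); cv2.imwrite("pics/w3.png",im["pixels"][:,:,::-1])
E
```

```text
touch k=7 f0=-2.9 11.7 pos [0.6219 0.1628 0.0186] op 0.0347 F [-4.1 -1.3  9. ]
open 12.0 pos [0.6219 0.1628 0.018 ] op 0.0563 F [-1.  -0.2 -0.3]
up 13.6 pos [0.621  0.1627 0.2382] op 0.057 F [-0.3 -0.6 -0.9]
```

View pics/w3.png

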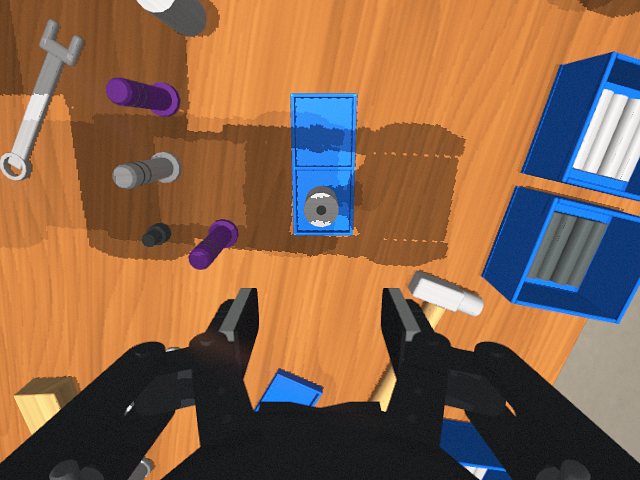

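The short pillar stands centred in the lower bay at about (321,206). The guide pin is next, so I'm hovering over it to check.

```bash
cat >> h.py <<'E'
def check(n,z,fn):
    im=r.get_image("wrist"); Ti=np.linalg.inv(np.array(im["cam_to_world"]))
    q,_=cv2.projectPoints(np.array([[*P[n],z],[*P[n],0.]]),cv2.Rodrigues(Ti[:3,:3])[0],Ti[:3,3],np.array(im["mtx"]),np.array(im["distortion"]))
    o=im["pixels"][:,:,::-1].copy()
    for p in q.reshape(-1,2): cv2.drawMarker(o,tuple(int(round(v)) for v in p),(0,255,0),0,9,1)
    c=o[100:340,200:440]; cv2.imwrite(fn,cv2.resize(c,None,fx=2.4,fy=2.4))
E
python3 - <<'E'
from h import *
hover("pin",12.1); st("h"); check("pin",.09,"pics/c_pin.png")
E
```

```text
h 14.6 pos [0.4438 0.1638 0.2203] op 0.0497 F [ 0.6 -0.  -0.1]
```

View pics/c_pin.png

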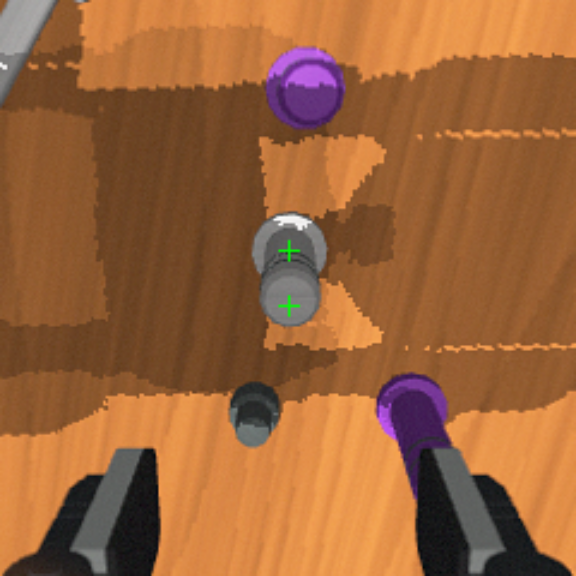

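Both green marks sit on the pin's axis, base at (289,250) and top at (289,306). The purple pins are clear of the jaws.

```bash
python3 - <<'E'
from h import *
s=pick("pin")
if s["opening"]>.015:
    place("pin",bay(2,.037),12.1)
    im=r.get_image("wrist"); cv2.imwrite("pics/w4.png",im["pixels"][:,:,::-1])
    hover("tall",-16); st("h"); check("tall",.075,"pics/c_tall.png")
E
```

```text
down 16.6 pos [0.4435 0.1638 0.0283] op 0.0501 F [ 0.5  0.6 -0.1]
gripped 17.0 pos [0.4436 0.1638 0.0283] op 0.0207 F [-0.2  0.9  6.3]
lifted 18.2 pos [0.4427 0.1636 0.2391] op 0.021 F [-0.2  0.5 -3.4]
touch k=7 f0=-3.9 22.8 pos [0.6063 0.2352 0.0324] op 0.0203 F [-1.6 -1.   4.1]
open 23.2 pos [0.6063 0.2352 0.032 ] op 0.0422 F [0.2 0.5 0.2]
up 24.7 pos [0.6057 0.235  0.2389] op 0.0424 F [-0.5 -0.5 -0.4]
h 25.8 pos [0.4521 0.3171 0.2203] op 0.0622 F [ 0.2 -1.  -0.1]
```

View pics/w4.png

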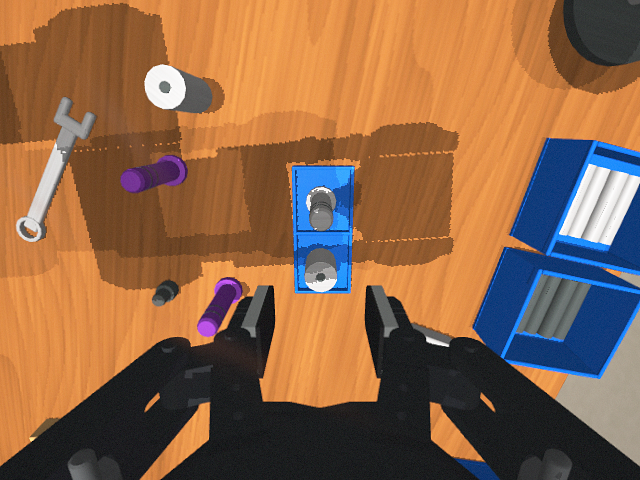

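View pics/c_tall.png

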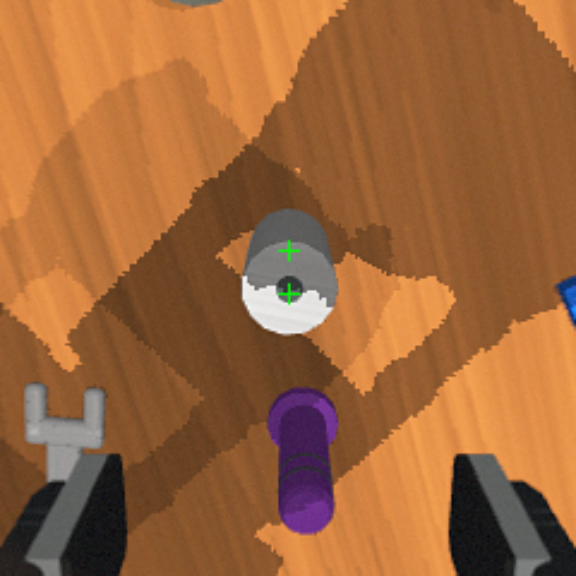

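The pin stands in its bay at (321,205) beside the short pillar at (320,270). The tall pillar's predicted top mark falls on its hole at (289,290).

```bash
python3 - <<'E'
from h import *
s=pick("tall")
if s["opening"]>.028:
    place("tall",bay(3,0),-16)
    im=r.get_image("wrist"); cv2.imwrite("pics/w5.png",im["pixels"][:,:,::-1])
    hover("block",-29.6); st("h"); check("block",.052,"pics/c_block.png")
E
```

```text
down 27.8 pos [0.4519 0.317  0.0223] op 0.0622 F [-0.5 -0.5  0.4]
gripped 28.2 pos [0.452  0.3171 0.0226] op 0.0352 F [ 0.3 -0.1  7.4]
lifted 29.4 pos [0.4511 0.3165 0.2389] op 0.0346 F [ 0.1 -0.1 -7.1]
touch k=7 f0=-6.8 35.3 pos [ 0.6136 -0.1915  0.0266] op 0.0349 F [-2.4  1.2  4.5]
open 35.6 pos [ 0.6137 -0.1916  0.0261] op 0.0567 F [-0.3 -0.3  0.2]
up 37.1 pos [ 0.6129 -0.1912  0.2386] op 0.0571 F [ 1.  -0.1 -0.5]
h 38.2 pos [ 0.4246 -0.1814  0.2203] op 0.0603 F [1.2 0.3 0. ]
```

View pics/w5.png

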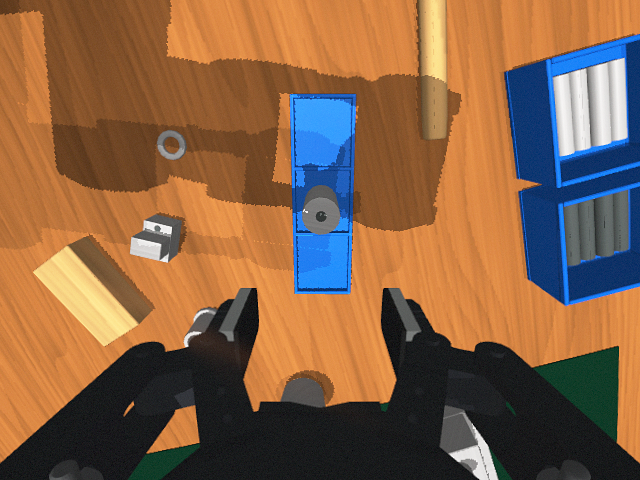

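View pics/c_block.png

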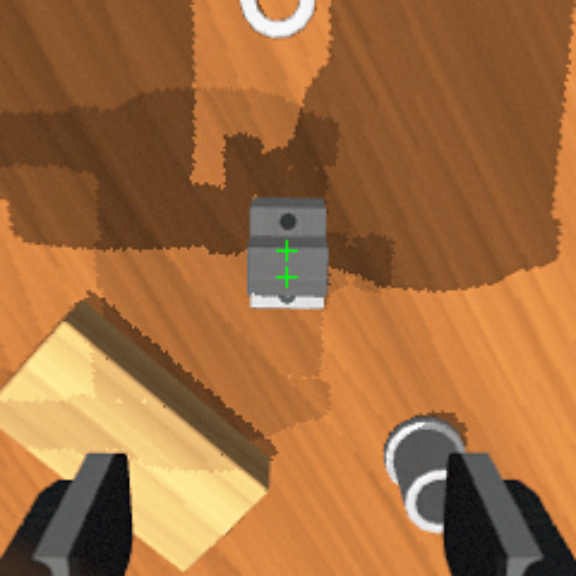

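The tall pillar is centred in the middle bay at (321,215). The block is square to the jaws and on its marks, and the wood and the bush are clear.

```bash
python3 - <<'E'
from h import *
s=pick("block")
if s["opening"]>.026:
    place("block",bay(3,.074),-16)
    im=r.get_image("wrist"); cv2.imwrite("pics/w6.png",im["pixels"][:,:,::-1])
    hover("bush",-16); st("h"); check("bush",.05,"pics/c_bush.png")
E
```

```text
down 40.3 pos [ 0.4242 -0.1811  0.0143] op 0.0601 F [-0.7  0.5  0.7]
gripped 40.6 pos [ 0.4242 -0.1811  0.0144] op 0.0314 F [-0.1 -0.6  7.6]
lifted 41.9 pos [ 0.4234 -0.1807  0.2391] op 0.0317 F [ 0.3  0.4 -3.7]
touch k=7 f0=-4.8 46.8 pos [ 0.6339 -0.1204  0.0184] op 0.0318 F [-2.4  1.8  6.3]
open 47.1 pos [ 0.6341 -0.1204  0.018 ] op 0.054 F [-0.8 -0.4 -0.1]
up 48.7 pos [ 0.6332 -0.1202  0.2382] op 0.0541 F [-0.3 -0.1 -0.8]
h 50.0 pos [ 0.4323 -0.3024  0.2202] op 0.0598 F [ 0.6 -0.1 -0.3]
```

View pics/w6.png

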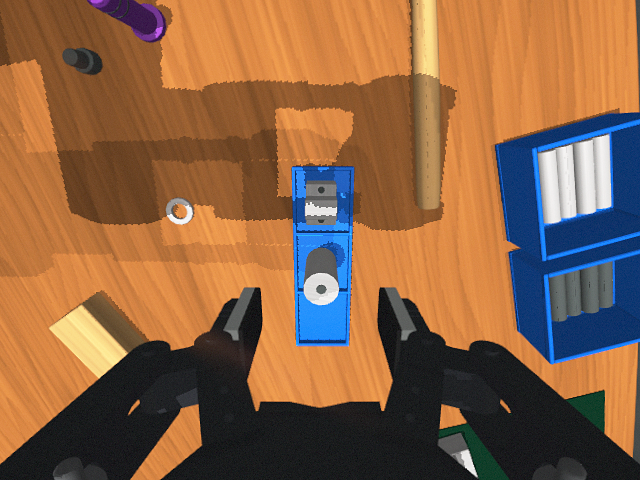

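View pics/c_bush.png

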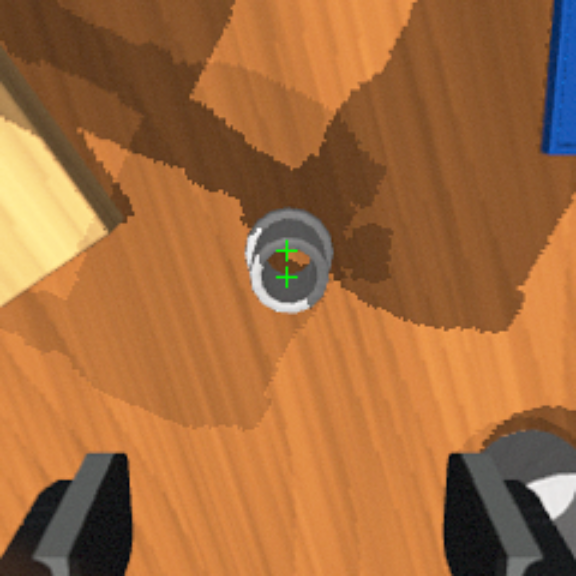

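The block is centred in its bay at (321,203), and the bush is on its marks with the wood about 75 mm away.

```bash
python3 - <<'E'
from h import *
s=pick("bush")
if s["opening"]>.026:
    place("bush",bay(3,-.074),-16)
    im=r.get_image("wrist"); cv2.imwrite("pics/w7.png",im["pixels"][:,:,::-1])
    r.move_ptp([.40,0,.35],ori(0)); 
    s=r.get_image("scene")["pixels"][:,:,::-1]; t=r.get_image("top")["pixels"][:,:,::-1]
    cv2.imwrite("pics/s8.png",cv2.resize(s[180:350,110:540],None,fx=1.85,fy=1.85,interpolation=cv2.INTER_CUBIC))
    cv2.imwrite("pics/t8.png",cv2.resize(t[170:330,130:500],None,fx=2.1,fy=2.1,interpolation=cv2.INTER_CUBIC))
    st("end")
E
```

```text
down 52.1 pos [ 0.4315 -0.3027  0.0143] op 0.0601 F [0.3 0.7 0.6]
gripped 52.5 pos [ 0.4315 -0.3028  0.0145] op 0.0301 F [-1.1  0.   6.4]
lifted 53.8 pos [ 0.4309 -0.3022  0.239 ] op 0.0297 F [-1.   0.6 -1.6]
touch k=7 f0=-1.7 58.5 pos [ 0.5931 -0.2626  0.0185] op 0.0303 F [-2.3  1.4  6.5]
open 58.8 pos [ 0.593  -0.2626  0.0179] op 0.0523 F [-0.1  0.4 -0.1]
up 60.3 pos [ 0.5924 -0.2622  0.2383] op 0.0523 F [ 0.  -0.7 -0. ]
end 61.8 pos [ 0.4007 -0.0006  0.3496] op 0.0525 F [-0.6 -0.1  0.1]
```

View pics/s8.png

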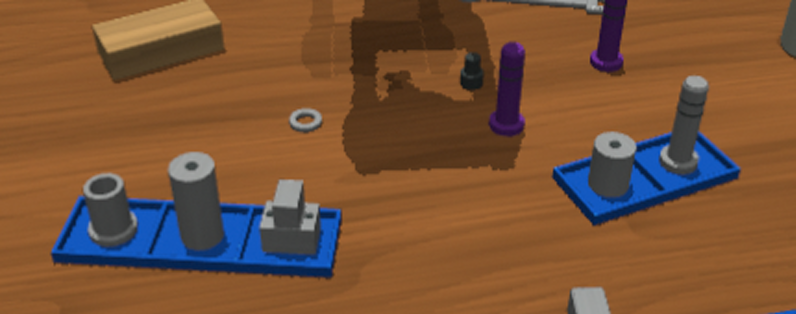

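View pics/t8.png

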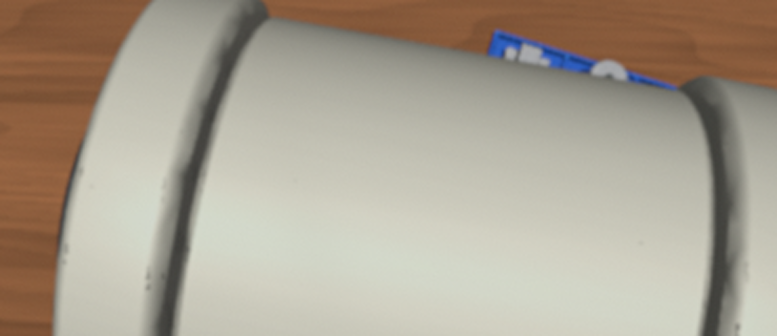

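View pics/w7.png

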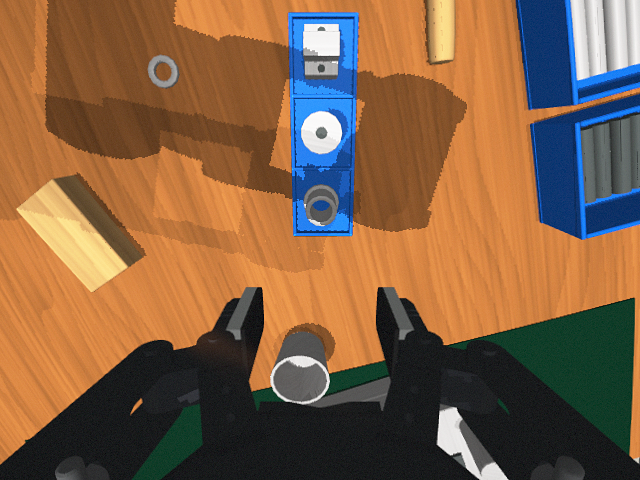

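The scene view shows all five parts upright inside their bays. In the scene crop the bush is at (108,210), tall pillar (195,205), block (290,220), short pillar (612,165) and pin (685,125). Both purple pins look undisturbed. The gripper is empty and clear, so I'm handing in.

```bash
python3 - <<'E'
from cell import r
r.pause(.3); r.hand_in()
E
```

```text
the job is handed in; nothing more can be done
```

Both kits are made up and the job was handed in at about 62 s, well inside the 128 s limit. In the three-bay tray the tall pillar is in the middle, the block is in the +y bay and the bush in the -y bay. In the two-bay tray the guide pin is in the +y bay and the short pillar in the -y bay.

- **Placing:** Each part was lowered until the wrist force showed it had reached the floor. The highest reading I took was 12.5 N, during a grip. After the last release the readings were back near zero.
- **Final checks:** The last scene and wrist pictures show all five parts upright and centred in their bays, the purple pins where they stood, and the gripper open and clear.
- **Checks that disagreed or failed:** The scene and top cameras differed by about 2–5 mm on part and tray positions. I used values between the two, and the wrist camera agreed to within about 1 mm along the jaws. The arm hid most of the last top picture, so it gave no useful check.

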